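Close up the artist's paint box

ROBOT

A 6-joint arm with a two-finger parallel gripper is mounted at the origin on the work surface. World frame = base frame: x ahead of the robot, y to its left, z up, the work surface at z = 0. Lengths are in m, angles in rad, forces in N, time in s.
With the tool pointing down it reaches from about 0.375 to 0.975 m from the base axis. Payload 3.8 kg.
Tool frame: the origin (TCP) lies on the centre line of the jaws, within the pads' length; the fingertips stand 14 mm ahead of it and the grasp point (between the pads) lies 5 mm behind it; z points along the fingers, y is the line along which they close (so a half turn about z gives the same grasp; the last joint's range is limited). The gripper opens to 85 mm and grips with 20 to 120 N. Pads are 22 mm wide; open, the fingers measure 114 mm over their backs; the gripper's body (76 mm by 85 mm) begins 54 mm behind the grasp point. The pads swing forward as they close: fully open they stand 13 mm farther back than shut.
Start: joints at [1.228, 0.264, 1.604, -0, 1.274, -0.037], TCP at [0.203, 0.644, 0.245] pointing down, gripper open.
Joint ranges: [-2.63, 2.63], [-0.94, 2.18], [0.31, 2.57], [-1.31, 4.45], [0, 2.66], [-2.55, 2.55]. Speed limits (rad/s): [2.57, 2.57, 3.14, 3.14, 3.14, 3.14].

INTERFACE

Orientations are given as a rotation vector (axis times angle).
In Python, from workcell import bot, eyes, spot_in gives the robot as it stands.
- The arm moves only by the tool carry_out, never from a script. Its argument "series" is text: rows parted by semicolons, each of 4 numbers parted by spaces: the shift along the world's x, y, z in m, then the turn about the world's z in degrees. In form: tx ty tz roll; .... A call has 1 to 20 rows; each row shifts and turns the commanded pose from where the row before left it; what a row does not reach is not made up. A row lasts 1/8 s, in which the tool goes at most 62.5 mm and 10.7 degrees, less where a joint would pass 70% of its speed; a pose out of reach is approached as far as the arm can. A call is refused whole if a number of a shift passes 0.0625 or a number of a turn 10.7, either way. A call with a gripper value outside its range is refused whole. "jaw" is the gripper command: -1 is shut, 1 is fully open, values between are in proportion, set as the call begins (left out, the last holds). The fingers move at their own pace and stop on an object; "grip_force" is the grip in N (left out, the last holds). Time passes only in rows, so rows that do not move let the fingers close. It gives the time, the measured TCP pose, the force, the opening and the grip force at its end, in the units of the state.
- bot.read_state(): the state, without advancing time (a new reading comes with each control period).
- eyes.read_camera(name): name is "side" or "top" or "wrist"; returns (picture, depth): 420x560x3 uint8, blue, green, red; 420x560 float32, m along the optical axis (not along the pixel's ray), 0 where there is no reading.
- eyes.get_calibration(name): a dict with "K" (3x3 intrinsics, pixels), "position" and "rotation" of the camera in the world; the wrist camera has in their place "T_tool_cam" (4x4, takes a point from camera to tool coordinates, whose origin is the TCP and whose axes are the flange's). Camera axes: x right, y down, z forward; pixel columns grow to the right and rows downward; lengths in m; the calibration is good to about 2 mm. A picture is of the moment at which its call begins: read the wrist's pose just before it. get_calibration takes no time and is no camera call.
- bot.finish_job(): hands the job in; it is judged then, once.
Trained networks look in the newest picture that a camera, given by its name, has taken for a name from the list of things; names that differ only in an ending like _2 or _b are one class to them, and where a whole thing is asked for, a point or a joint stands for the part that bears it (a point fixed in the world has none). Each returns a list of dicts, best first, with "score" (0 to 1); they miss things now and then, are a little off and sometimes report something else, mostly with a low value. They report only what shows in the picture. A call takes as long as a camera call. They do not tell look-alikes from the thing itself.
- spot_in(camera, target): "rect" ([centre column, centre row, width, height] in pixels, round what is visible of it).
The state is a dict: "time": time; "q": joint angles; "joint_vel": joint speeds; "joint_torque": joint torques, N m; "tool_pos": TCP position; "tcp_rot": TCP orientation; "wrist_force": force on the tool from outside, world axes, zero at the start; "torque": the same for the moment, N m; "width": opening from 0.0 (shut) to 1.0 (fully open); "grip_force": force on a finger pad.
Only numpy, scipy, OpenCV 4.12 (cv2) and the standard library are available. Lean on these libraries where they do the work, as an engineer would, in place of code of your own. Each camera call takes 0.05 s, during which the arm holds its last target. There are 200 camera calls.

TASK

Close up the wooden paint box: first push the upright white palette leaf down until it lies flat over the jars, and only then push the open lid over and press it fully shut, without slamming it. Just push with the fingers; leave the box standing where it is and everything in it and around it undisturbed.

Things in the scene. Friction and masses are not known exactly. Their poses are not given: they have to be found in the camera images.
- paintbox: wooden artist's paint box, 220 x 250 x 75 mm (own x, y, z), walls 8 mm, 2.2 kg, loose on the table. Origin: centre of its underside; z up; x points from the leaf's hinge side to the lid's. Lid hinge line: along y at x = +110, z = 75 mm (the rim). Leaf hinge line: along y at x = -98, z = 50 mm, inside the opposite wall. Dividers inside reach z = 44 mm
- lid (a joint): angle of the box's flat wooden lid (220 mm from hinge to free edge, 250 mm along the hinge, 12 mm thick, 0.35 kg, no handle). 0 = fully shut on the rim, its top then at 87 mm; grows as it opens, to a stop at 1.95; starts at 1.45 to 1.85, about upright. A stiff hinge (0.5 N m) keeps it wherever it is left; it does not fall; 2 to 5 N near the free edge moves it
- leaf (a joint): angle of the palette leaf, a white panel with dabs of paint (150 mm from hinge to free edge, 226 mm along the hinge, 5 mm thick, 0.18 kg) inside the box. 0 = flat over the jars, its top at 52.5 mm; grows as it rises, to a stop at 1.75; starts at 1.15 to 1.65. Folding down swings its edge towards the lid. A stiff hinge (0.22 N m) keeps it where it is left; 2 to 4 N moves it
- lid_edge (a point): middle of the lid's free edge, on the outer (top) face; axes turn with the lid and equal the box's when shut. At lid angle a the inner face runs from its hinge line along (-cos a, 0, sin a) of the box; the outer face lies 12 mm off it along (sin a, 0, cos a)
- leaf_edge (a point): middle of the leaf's free edge, on the upper (painted) face, which faces away from the lid while upright; axes turn with the leaf and equal the box's when flat. At leaf angle b its mid-plane runs from its hinge line along (cos b, 0, sin b) of the box
- red_jar: small red paint jar, 36 mm across, 34 mm tall, standing in the box under where the leaf folds; origin centre of its underside
- blue_jar: small blue paint jar, 36 mm across, 34 mm tall, standing in the box under where the leaf folds; origin centre of its underside
- brush: red-handled flat brush 187 mm long, 20 mm wide, lying in the trough on the lid's hinge side of the box, along the hinge; origin at its underside about mid-length
- tape: roll of paper tape, 90 mm across, 25 mm high, lying on the table off one end of the box (the box's -y end); origin centre of its underside
- ink: small blue ink bottle, 40 mm across, 75 mm tall, on the table off the other end of the box (the box's +y end); origin centre of its underside
- white_paint: white paint jar with red label, 64 mm across, 120 mm tall, on the table to the right; origin centre of its underside
- cup: white plastic cup, 80 mm across, 110 mm tall, on the table to the left; origin centre of its underside
There are look-alikes about, which are no part of the job. What is shaped like the white_paint but blue or yellow is not meant.

How it is judged:
By the outcome, as a careful person would: the job done as asked, in the order asked, and still so for the second after the job is handed in, with the robot touching nothing.
It also fails if it takes over 58 s, if anything falls off the work surface, if the arm or the gripper's body presses on something with over 40 N, if the wrist force passes 120 N, or if a joint passes its speed limit or range.

## Working session

There is one attempt and no reset: what is moved stays moved. The work goes in short steps, Python scripts to look and compute and a tool call to move; the robot and the scene stay as the last step left them, time stands still between calls to the robot, and variables do not carry over. Pictures are saved under pics/ and viewed, at most 10 in all, crops included, and the job is handed in when it is done.

Besides the shell and the picture viewer there is one more tool, called after "Request:" as name(argument=value, ...), one argument or row to a line, values as JSON. carry_out: Moves the arm, as the interface text tells. Its arguments: {"type":"object","properties":{"series":{"type":"string"},"jaw":{"type":"number"},"grip_force":{"type":"number"}},"required":["series"]}

```bash
mkdir -p pics; cat > h.py <<'E'
import numpy as np, cv2
from workcell import bot, eyes, spot_in
def world(name, d, cal=None):
    c=eyes.get_calibration(name); K=np.array(c["K"]); R=np.array(c["rotation"]); p=np.array(c["position"])
    if R.shape!=(3,3): R=cv2.Rodrigues(R)[0]
    v,u=np.mgrid[:d.shape[0],:d.shape[1]]
    P=np.stack([(u-K[0,2])/K[0,0]*d,(v-K[1,2])/K[1,1]*d,d],-1)
    return P@R.T+p
E
python3 - <<'E'
from h import *
s=bot.read_state(); print(s)
for n in("top","side"):
    im,d=eyes.read_camera(n); cv2.imwrite(f"pics/{n}0.png",im); np.savez(f"{n}0.npz",im=im,d=d)
    print(n,eyes.get_calibration(n))
    for t in("paintbox","lid","leaf","ink","tape","cup","white_paint"):
        r=spot_in(n,t); print(t,[(np.round(x["rect"]).tolist(),round(x["score"],2)) for x in r[:3]])
E
```

```text
{'time': 0.0, 'q': array([ 1.22811392e+00,  2.64765411e-01,  1.60540216e+00, -5.89257504e-06,
        1.27369775e+00, -3.68866823e-02]), 'joint_vel': array([ 0.00041527,  0.00077107,  0.00075266,  0.00117957, -0.00043123,
       -0.00116311]), 'joint_torque': array([-4.20024589e-04, -5.15129614e+01, -3.67304599e+01,  2.48297221e-05,
        1.31697144e-02,  1.87169491e-05]), 'tool_pos': array([0.20296533, 0.6430146 , 0.24393853]), 'tcp_rot': array([-0.47840599, -3.10452266,  0.003507  ]), 'wrist_force': array([-0.43674936, -0.288966  , -0.54495526]), 'torque': array([ 0.01424671, -0.0207898 ,  0.01179855]), 'grip_force': 0.0, 'width': 1.0011223867272683}
top {'K': array([[461.67563242,   0.        , 276.61361355],
       [  0.        , 461.67563242, 211.26107991],
       [  0.        ,   0.        ,   1.        ]]), 'position': array([ 0.43401182, -0.02663174,  1.3316674 ]), 'rotation': array([-2.16948667,  2.16636365, -0.13423   ])}
paintbox [([213.0, 231.0, 152.0, 133.0], 0.76)]
lid [([178.0, 252.0, 84.0, 94.0], 0.67)]
leaf [([256.0, 201.0, 62.0, 72.0], 0.91)]
ink [([282.0, 264.0, 
[... 249 characters left out ...]
, 0.61)]
side {'K': array([[383.94961726,   0.        , 273.96449704],
       [  0.        , 383.94961726, 212.47653872],
       [  0.        ,   0.        ,   1.        ]]), 'position': array([0.94148224, 0.83844647, 0.71588281]), 'rotation': array([-0.49210929, -2.56082853,  1.37403772])}
paintbox [([312.0, 235.0, 134.0, 135.0], 0.8)]
lid [([350.0, 223.0, 69.0, 122.0], 0.74), ([315.0, 212.0, 8.0, 13.0], 0.26)]
leaf [([274.0, 213.0, 49.0, 78.0], 0.81)]
ink [([314.0, 212.0, 9.0, 15.0], 0.6)]
tape [([245.0, 296.0, 35.0, 36.0], 0.56)]
cup [([397.0, 362.0, 51.0, 67.0], 0.78)]
white_paint [([259.0, 160.0, 16.0, 38.0], 0.98), ([242.0, 148.0, 17.0, 32.0], 0.91), ([222.0, 158.0, 17.0, 35.0], 0.87)]
```

View pics/top0.png

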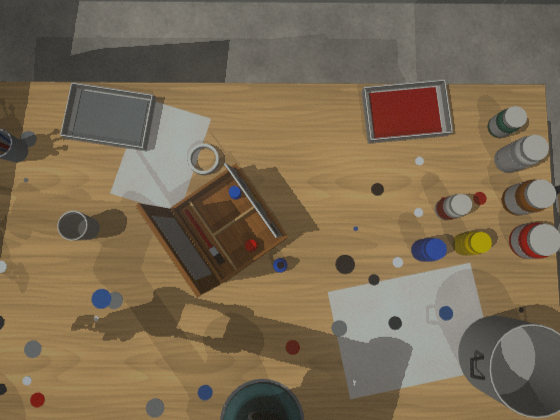

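View pics/side0.png

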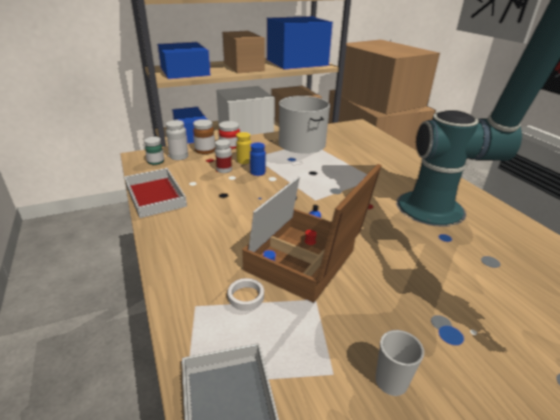

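The top view shows the box at about (213,231), with the lid on its left/near side at (178,252) and the leaf upright on its right/far side at (256,201). The tape is at (205,160) and the ink at (280,265). The side view agrees. Next I fit the box model to the depth data.

```bash
cat > fit.py <<'E'
from h import *
from scipy.optimize import least_squares
def cub(P,lo,hi):
    c=(np.array(lo)+hi)/2; q=np.abs(P-c)-(np.array(hi)-lo)/2
    return np.linalg.norm(np.maximum(q,0),axis=1)+np.minimum(q.max(1),0)
def ry(P,o,e,n): # local coords: along e, y, along n
    Q=P-o; return np.stack([Q@e,P[:,1],Q@n],1)
def sdf(p,P):
    x,y,yaw,a,b=p; c,s=np.cos(yaw),np.sin(yaw)
    D=P-[x,y,0]; B=np.stack([D[:,0]*c+D[:,1]*s,-D[:,0]*s+D[:,1]*c,D[:,2]],1)
    ds=[cub(B,[-.11,-.125,0],[-.102,.125,.075]),cub(B,[.102,-.125,0],[.11,.125,.075]),
        cub(B,[-.11,-.125,0],[.11,-.117,.075]),cub(B,[-.11,.117,0],[.11,.125,.075])]
    ds.append(cub(ry(B,np.array([.11,0,.075]),np.array([-np.cos(a),0,np.sin(a)]),np.array([np.sin(a),0,np.cos(a)])),[0,-.125,0],[.22,.125,.012]))
    ds.append(cub(ry(B,np.array([-.098,0,.05]),np.array([np.cos(b),0,np.sin(b)]),np.array([-np.sin(b),0,np.cos(b)])),[0,-.113,-.0025],[.15,.113,.0025]))
    return np.array(ds)
def fit(tag,p0,fix=None):
    C=[]
    for n in("top","side"):
        f=np.load(f"{n}{tag}.npz"); W=world(n,f["d"])[f["d"]>0]
        m=(np.hypot(W[:,0]-p0[0],W[:,1]-p0[1])<.26)&(W[:,2]>.058)&(W[:,2]<.32); C.append(W[m])
        print(n,m.sum())
    P=np.vstack(C); P=P[np.abs(sdf(p0,P)).min(0)<.06]
    r=least_squares(lambda p:np.abs(sdf(p,P)).min(0),p0,loss="soft_l1",f_scale=.003,diff_step=1e-5)
    res=np.abs(sdf(r.x,P)).min(0)
    print(np.round(r.x,4),len(P),"median res",np.median(res),np.percentile(res,80)); return r.x
E
python3 - <<'E'
from fit import *
f=np.load("top0.npz"); W=world("top",f["d"])
for u,v in((205,160),(280,265),(79,225),(203,161)): print(u,v,W[v,u])
print("table",W[330,300],"box floor/center",W[231,213])
c=W[228,233][:2]
for a in(1.5,1.8):
  for b in(1.2,1.6):
    fit("0",np.array([c[0],c[1],np.arctan2(.83,-.56),a,b]))
E
```

```text
205 160 [0.73615197 0.16965856 0.00188348]
280 265 [ 0.4307893  -0.04894883  0.0738754 ]
79 225 [0.54409796 0.52641476 0.00570002]
203 161 [ 0.73428372  0.17622383 -0.00317362]
table [ 0.24870461 -0.1065978   0.00190688] box floor/center [0.5273313  0.14208132 0.00768663]
top 4593
side 5083
[0.548  0.0918 2.1813 1.6865 1.4391] 9676 median res 0.000726334823868634 0.0013291987153006071
top 4593
side 5083
[0.548  0.0918 2.1813 1.6865 1.4391] 9676 median res 0.0007263348288862062 0.0013291995424358563
top 4593
side 5083
[0.548  0.0918 2.1813 1.6865 1.4391] 9676 median res 0.0007263349978787857 0.0013291996943716813
top 4593
side 5083
[0.548  0.0918 2.1813 1.6865 1.4391] 9676 median res 0.0007263349939006565 0.001329199606577576
```

```bash
cat > plan.py <<'E'
import numpy as np
C=np.array([.548,.0918]); yaw=2.1813
X=np.array([np.cos(yaw),np.sin(yaw)]); Y=np.array([-X[1],X[0]])
def w(x,y,z): return np.r_[C+x*X+y*Y,z]
def leafp(b,r=.105,y=.03,h=.011,t=.014): # TCP for finger's lower +x corner on leaf
    return w(-.098+r*np.cos(b)-.0025*np.sin(b)-h,y,.05+r*np.sin(b)+.0025*np.cos(b)+t)
def lidp(a,r=.19,y=0,h=.011,t=.014):
    return w(.11-r*np.cos(a)+.012*np.sin(a)+h,y,.075+r*np.sin(a)+.012*np.cos(a)+t)
E
python3 - <<'E'
from h import *; from plan import *
print(np.round(eyes.get_calibration("wrist")["T_tool_cam"],3))
print("XY",X,Y)
R=cv2.Rodrigues(bot.read_state()["tcp_rot"])[0]; print(np.round(R,3),"tool y yaw",np.degrees(np.arctan2(R[1,1],R[0,1])), "box y",np.degrees(np.arctan2(-Y[1],-Y[0])))
q=leafp(1.4391); print("leaf contact",q,"standoff 30mm",q-np.r_[.03*X,0])
for b in(1.2,.9,.6,.3,0): print(b,leafp(b).round(4))
for a in(1.72,1.4,1.0,.6,.3,0): print(a,lidp(a).round(4))
E
```

```text
[[ 0.    -0.965 -0.261  0.066]
 [ 1.     0.001 -0.    -0.001]
 [ 0.    -0.261  0.965 -0.129]
 [ 0.     0.     0.     1.   ]]
XY [-0.57328022  0.81935938] [-0.81935938 -0.57328022]
[[-0.954  0.301  0.   ]
 [ 0.301  0.954  0.   ]
 [ 0.     0.    -1.   ]] tool y yaw 72.47897236520457 box y 34.97928385188646
leaf contact [ 0.57942306 -0.00544177  0.16841905] standoff 30mm [ 0.59662147 -0.03002255  0.16841905]
1.2 [0.5654 0.0146 0.1628]
0.9 [0.5496 0.0372 0.1478]
0.6 [0.537  0.0551 0.1254]
0.3 [0.5288 0.0669 0.0974]
0 [0.5257 0.0713 0.0665]
1.72 [0.4556 0.2238 0.2751]
1.4 [0.4904 0.1742 0.2783]
1.0 [0.5317 0.1151 0.2554]
0.6 [0.5646 0.068  0.2062]
0.3 [0.5807 0.0451 0.1566]
0 [0.5876 0.0353 0.101 ]
```

Request:
carry_out(
  series="0 0 0.055 0; 0 0 0.055 0; 0 0 0.055 0; 0.0246 -0.042 0 -2.3; 0.0246 -0.042 0 -2.3; 0.0246 -0.042 0 -2.3; 0.0246 -0.042 0 -2.3; 0.0246 -0.042 0 -2.3; 0.0246 -0.042 0 -2.3; 0.0246 -0.042 0 -2.4; 0.0246 -0.042 0 -2.4; 0.0246 -0.042 0 -2.4; 0.0246 -0.042 0 -2.4; 0.0246 -0.042 0 -2.4; 0.0246 -0.042 0 -2.4; 0.0246 -0.042 0 -2.4; 0.0246 -0.042 0 -2.3; 0.0246 -0.042 0 -2.3; 0.0246 -0.042 0 -2.3; 0 0 0 0",
  jaw=-1,
)

```text
time: 3.3
tool_pos: [0.5978, -0.0312, 0.4094]
tcp_rot: [-1.457, -2.783, 0.002]
wrist_force: [0.5, -1.1, 1.2]
width: -0.002
grip_force: 0.0
```

Request:
carry_out(
  series="0 0 -0.045 0; 0 0 -0.045 0; 0 0 -0.045 0; 0 0 -0.045 0; 0 0 -0.04 0; 0 0 -0.021 0; 0 0 0 0; 0 0 0 0",
)

```text
time: 4.3
tool_pos: [0.5975, -0.0278, 0.1707]
tcp_rot: [1.449, 2.785, 0.001]
wrist_force: [-0.0, -0.2, -0.5]
width: 0.004
grip_force: 0.0
```

```bash
python3 - <<'E'
from h import *
s=bot.read_state(); print(s["tool_pos"],s["wrist_force"])
im,d=eyes.read_camera("side"); np.savez("side1.npz",im=im,d=d)
cv2.imwrite("pics/side1.png",cv2.resize(im[100:340,180:440],None,fx=2.3,fy=2.3))
E
```

```text
[ 0.59748271 -0.02778984  0.17073488] [-0.01893705 -0.21418366 -0.5128753 ]
```

View pics/side1.png

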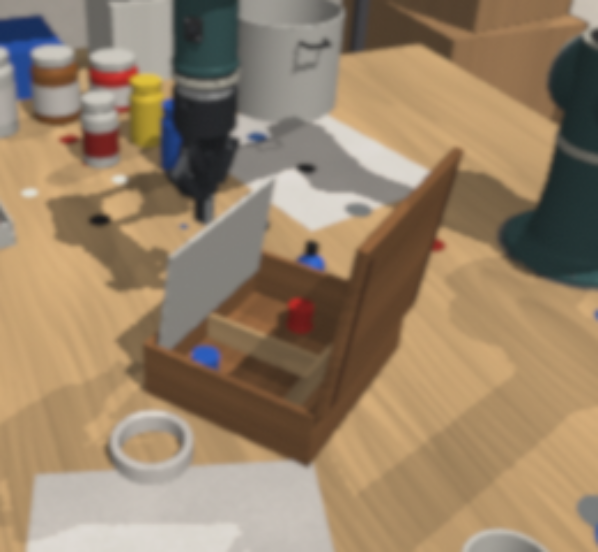

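Request:
carry_out(
  series="-0.006 0.0085 0 0; -0.006 0.0085 0 0; -0.005 0.0075 0 0; -0.0035 0.005 -0.0014 0; -0.0035 0.005 -0.0014 0; -0.0035 0.005 -0.0014 0; -0.0035 0.005 -0.0014 0; -0.004 0.0057 -0.0038 0; -0.004 0.0057 -0.0038 0; -0.004 0.0056 -0.0038 0; -0.0038 0.0056 -0.0038 0; -0.0032 0.0045 -0.0056 0; -0.0032 0.0045 -0.0056 0; -0.0031 0.0045 -0.0056 0; -0.0031 0.0044 -0.0056 0; -0.002 0.003 -0.007 0; -0.002 0.003 -0.007 0; -0.002 0.003 -0.007 0; -0.002 0.003 -0.007 0; 0 0 0 0",
)

```text
time: 6.85
tool_pos: [0.5286, 0.0689, 0.0971]
tcp_rot: [-1.45, -2.785, 0.001]
wrist_force: [-0.0, 0.1, -0.7]
width: -0.001
grip_force: 0.0
```

```bash
python3 - <<'E'
from h import *
im,d=eyes.read_camera("side"); np.savez("side2.npz",im=im,d=d)
cv2.imwrite("pics/side2.png",cv2.resize(im[100:340,180:440],None,fx=2.3,fy=2.3))
E
```

```text
(no output)
```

View pics/side2.png

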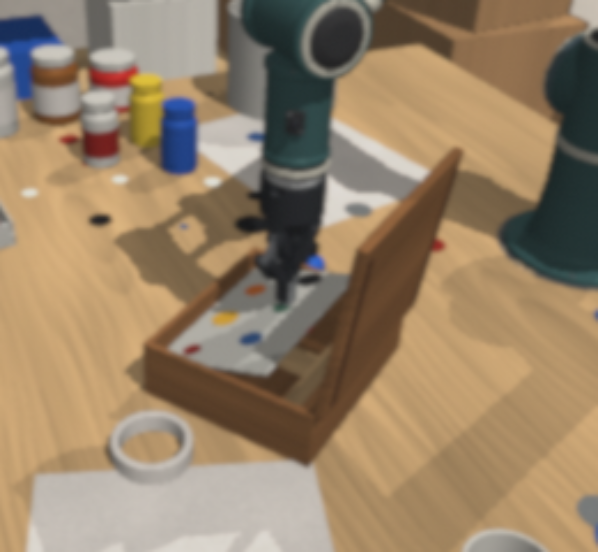

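The leaf is nearly down under the finger at about (285,300), and the box and lid haven't moved. I'll finish pressing it now.

Request:
carry_out(
  series="-0.0008 0.0011 -0.006 0; -0.0008 0.0011 -0.006 0; -0.0008 0.0011 -0.006 0; -0.0007 0.0011 -0.006 0; 0 0 -0.004 0; 0 0 -0.003 0; 0 0 -0.002 0; 0 0 0 0; 0 0 0 0",
)

```text
time: 8.02
tool_pos: [0.526, 0.0732, 0.0665]
tcp_rot: [-1.451, -2.785, 0.001]
wrist_force: [-5.0, 0.4, 12.3]
width: 0.001
grip_force: 5.8
```

Request:
carry_out(
  series="0 0 0.03 0; 0 0 0.06 0; 0 0 0.06 0; 0 0 0.06 0; 0 0 0.06 0; 0 0 0.06 0; 0 0 0.02 0; -0.018 0.036 0 0; -0.018 0.036 0 0; -0.018 0.036 0 0; -0.018 0.036 0 0; -0.021 0.041 0 0; 0 0 0 0; 0 0 0 0",
)

```text
time: 9.78
tool_pos: [0.4332, 0.2577, 0.414]
tcp_rot: [-1.45, -2.786, 0.003]
wrist_force: [-0.2, -0.2, -0.9]
width: 0.005
grip_force: 0.0
```

```bash
python3 - <<'E'
from fit import *
s=bot.read_state(); print(s["tool_pos"],s["wrist_force"])
for n in("top","side"):
    im,d=eyes.read_camera(n); cv2.imwrite(f"pics/{n}3.png",im); np.savez(f"{n}3.npz",im=im,d=d)
p0=np.array([.548,.0918,2.1813,1.6865,0.])
f=np.load("side3.npz");W=world("side",f["d"]);g=W[f["d"]>0]
c,s_=np.cos(p0[2]),np.sin(p0[2]);D=g-[*p0[:2],0]
x=D[:,0]*c+D[:,1]*s_;y=-D[:,0]*s_+D[:,1]*c
for lo in(-.09,-.06,-.03,0,.03):
    m=(x>lo)&(x<lo+.02)&(abs(y)<.1); print(lo,m.sum(),np.median(g[m,2]))
fit("3",np.array([.548,.0918,2.1813,1.6865,0.05]))
E
```

```text
[0.43315071 0.25772106 0.41401972] [-0.17352385 -0.20739534 -0.86132354]
-0.09 281 0.05260735650280768
-0.06 294 0.052798960370806836
-0.03 305 0.05271948993003395
0 316 0.052731959782431115
0.03 368 0.052180965065507845
top 4143
side 3756
[0.548  0.0918 2.1812 1.6866 0.0946] 7897 median res 0.0007377456935875777 0.0013591153846502597
```

View pics/side3.png

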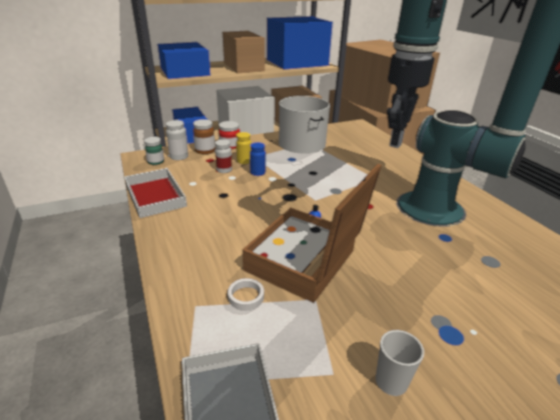

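The leaf now lies flat: its top reads about 52.7 mm everywhere, and the box at about (315,245) hasn't moved. Next is the lid.

Request:
carry_out(
  series="0 0 -0.035 0; 0 0 -0.035 0; 0 0 -0.035 0; 0 0 -0.034 0; 0.0057 -0.0084 0 0; 0.0057 -0.0084 0 0; 0.0057 -0.0084 0 0; 0.0055 -0.0085 0 0; 0.007 -0.01 0.0006 0; 0.007 -0.01 0.0006 0; 0.007 -0.01 0.0006 0; 0.007 -0.01 0.0006 0; 0.007 -0.01 0.0006 0; 0.0083 -0.0118 -0.003 0; 0.0083 -0.0118 -0.004 0; 0.0083 -0.0118 -0.0045 0; 0.0083 -0.0118 -0.0055 0; 0.0081 -0.0118 -0.006 0; 0 0 0 0",
)

```text
time: 12.25
tool_pos: [0.5325, 0.1141, 0.2549]
tcp_rot: [-1.453, -2.785, 0.002]
wrist_force: [-0.3, 0.2, 0.3]
width: -0.001
grip_force: 0.0
```

```bash
python3 - <<'E'
from h import *
im,d=eyes.read_camera("side")
cv2.imwrite("pics/side4.png",cv2.resize(im[60:340,180:460],None,fx=2,fy=2))
E
```

```text
(no output)
```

View pics/side4.png

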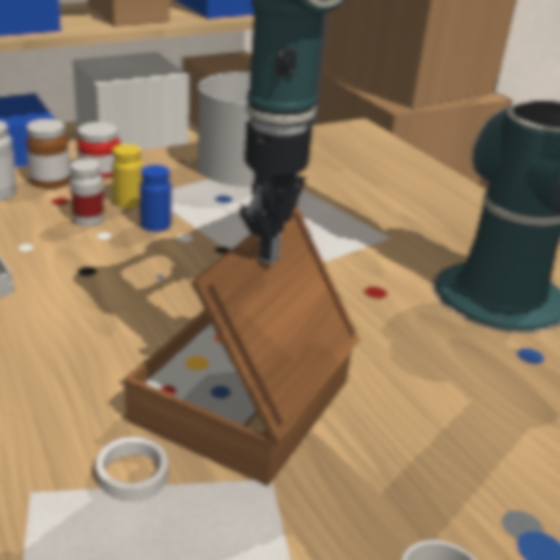

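The lid is about half closed under the finger at about (268,255), and the box hasn't moved.

Request:
carry_out(
  series="0.0066 -0.0094 -0.0085 0; 0.0066 -0.0094 -0.0095 0; 0.0066 -0.0094 -0.0098 0; 0.0066 -0.0094 -0.0105 0; 0.0065 -0.0095 -0.0109 0; 0.0038 -0.0052 -0.0095 0; 0.0035 -0.005 -0.0098 0; 0.0032 -0.0045 -0.01 0; 0.003 -0.0042 -0.01 0; 0.0026 -0.004 -0.0103 0; 0.0017 -0.0024 -0.009 0; 0.0015 -0.0021 -0.009 0; 0.0013 -0.0019 -0.009 0; 0.0011 -0.0016 -0.008 0; 0.0008 -0.001 -0.007 0; 0.0005 -0.0008 -0.006 0; 0 0 0 0",
)

```text
time: 14.42
tool_pos: [0.5877, 0.0355, 0.1086]
tcp_rot: [-1.451, -2.786, 0.001]
wrist_force: [-0.4, -0.6, 0.8]
width: -0.003
grip_force: 0.0
```

Request:
carry_out(
  series="0 0 -0.003 0; 0 0 -0.002 0; 0 0 -0.002 0; 0 0 -0.002 0; 0 0 -0.002 0; 0 0 -0.001 0; 0 0 0 0; 0 0 0 0",
)

```text
time: 15.42
tool_pos: [0.5885, 0.0356, 0.1009]
tcp_rot: [1.451, 2.786, 0.0]
wrist_force: [-8.2, -0.6, 19.9]
width: -0.002
grip_force: 9.8
```

Request:
carry_out(
  series="0 0 0.004 0; 0 0 0.02 0; 0 0 0.05 0; 0 0 0.06 0; 0 0 0.06 0; 0 0 0.06 0; 0 0 0.06 0; -0.03 0.045 0 0; -0.03 0.045 0 0; -0.03 0.045 0 0; -0.03 0.045 0 0; -0.03 0.045 0 0; 0 0 0 0; 0 0 0 0",
)

```text
time: 17.18
tool_pos: [0.4381, 0.2605, 0.4118]
tcp_rot: [1.449, 2.786, 0.0]
wrist_force: [-0.3, -0.9, 0.5]
width: -0.003
grip_force: 0.0
```

```bash
python3 - <<'E'
from fit import *
for n in("top","side"):
    im,d=eyes.read_camera(n); cv2.imwrite(f"pics/{n}5.png",im); np.savez(f"{n}5.npz",im=im,d=d)
g=np.vstack([world(n,np.load(f"{n}5.npz")["d"])[np.load(f"{n}5.npz")["d"]>0] for n in("side",)])
c,s_=np.cos(2.1813),np.sin(2.1813);D=g-[.548,.0918,0]
x=D[:,0]*c+D[:,1]*s_;y=-D[:,0]*s_+D[:,1]*c
for lo in(-.1,-.06,-.03,0,.03,.08):
    m=(x>lo)&(x<lo+.02)&(abs(y)<.1); print(lo,m.sum(),np.median(g[m,2]))
m=(g[:,2]>.08)&(g[:,2]<.095)&(abs(x)<.15)&(abs(y)<.15); print(cv2.minAreaRect(g[m,:2].astype(np.float32)))
f0=np.load("top0.npz");f=np.load("top5.npz")
for u,v in((280,265),(203,145),(79,225)): print(world("top",f0["d"])[v,u],world("top",f["d"])[v,u])
E
```

```text
-0.1 289 0.0871375274737709
-0.06 304 0.08709064016720058
-0.03 314 0.08711897893415776
0 327 0.087153770730094
0.03 336 0.08696697006957177
0.08 367 0.08713759719663794
((0.5480508804321289, 0.0940680056810379), (0.2544662654399872, 0.22797109186649323), 35.67152404785156)
[ 0.4307893  -0.04894883  0.0738754 ] [ 0.43078511 -0.04897784  0.07224066]
[0.77521585 0.17290852 0.02448987] [0.77490986 0.17272957 0.02566215]
[0.54409796 0.52641476 0.00570002] [0.48117582 0.21030892 0.76358571]
```

View pics/side5.png

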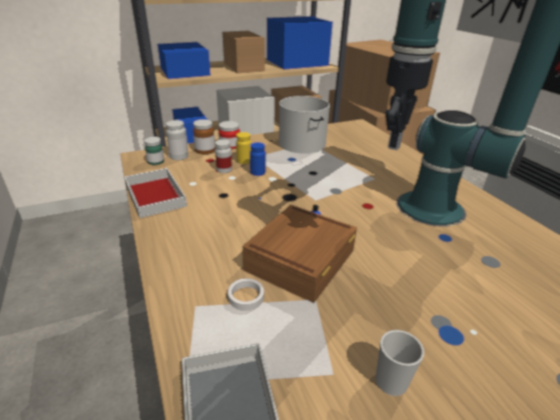

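The box at about (300,250) is shut, with the lid top at 87.1 mm everywhere. The box, ink and tape are where they were, and the cup looks untouched in the picture.

```bash
python3 -c "
from workcell import bot
print(bot.finish_job())"
```

```text
the job is handed in; nothing more can be done
None
```

The paint box is closed and the job is handed in: I pushed the leaf flat first, then pressed the lid slowly and fully shut (top at 87.1 mm), and the box and the things around it stayed where they were, with no verdict returned yet.

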